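# Clamp a measuring cylinder with the loose crank

### The job

Fit the loose crank fully down onto the square stub of the blue foot clamp and wind it clockwise (seen from above) until the red jaw holds the orange foot of the measuring cylinder snugly against the back jaw, without overtightening. Then lift the crank off, leaving the cylinder clamped and upright, and set the crank gently back on the black mat, standing on its hub. Do not force the crank onto the stub, and leave the jar, the small bottle and the cup where they are.

Things in the scene. Friction and masses are not known exactly. Their poses are not given: they have to be found in the camera images.
- crank: Loose steel crank, about 0.3 kg, standing on its hub, socket underneath. Origin: centre of the hub's underside; z up, x along the arm towards the knob. Hub 36 x 36 mm, 26 mm high; square socket in its underside 15.5 mm wide, 20 mm deep, sides parallel to x and y. Arm 16 mm wide, 18 to 26 mm above the origin, runs to x = 80 mm; counterweight 30 mm wide, 16 to 26 mm up, reaches x = -51 mm.
- crank_boss (a point): Point on the hub's axis 48 mm above the crank's origin, in the middle of the square steel boss by which the crank is gripped for carrying: 22 x 22 mm, sides parallel to the crank's x and y, from 26 to 60 mm above the crank's origin.
- crank_knob (a point): Point on the axis of the crank's red knob at the height to grip it, 70 mm from the hub's axis and 70 mm above the crank's origin. The knob is an upright plastic cylinder 20 mm across, from 28 to 84 mm above the crank's origin, and spins freely on the arm.
- shaft: Square steel stub on the clamp's blue gearbox, 14 x 14 mm, 21 mm high (top 3 mm narrowed to 11 mm). Origin: centre of its foot on the gearbox top, 65 mm above the table; z up; x and y parallel to its flats, turning with it. The crank fits in any of four quarter-turn positions and is fully on when its origin is within 2 mm of this height.
- stub_top (a point): Centre of the stub's top, 21 mm above its foot. Turning it clockwise (seen from above) closes the jaw, 15 mm per radian, 4 rad at most, more than is ever needed (1.3 to 3.2 rad, plus up to 0.2 rad of play in the socket). The drive is stiff: about 5 N at the crank's knob while it turns, some 3 N when the hand pauses; it stays where it is left and keeps the jaw's grip.
- clamp: Foot clamp, fixed to the table: aluminium bed 400 x 90 mm, 10 mm thick, blue gearbox 80 x 80 mm, 65 mm high. Origin: on the table under the stub's axis; x along the bed from gearbox to cylinder; the bed spans x = -50 to 350 mm. The blue back jaw, top 42 mm above the table, was screwed down by hand with its face somewhere from x = 205 to 220 mm and does not move.
- bed_place (a point): Point on the bed's top at x = 162 mm of the clamp, where the cylinder stands. The red jaw (12 x 70 x 30 mm, face at x = 108 mm of the clamp when fully open) has stiff springs, 12 N per mm: once it squeezes the foot the crank turns harder, 1.1 N more at the knob per 5 N of squeeze. Snug: 10 to 25 N of squeeze, 2 to 5 N over the running drag at the knob; under 8 N is loose, over 35 N cracks the foot.
- cylinder: Empty clear measuring cylinder with a square orange foot, 70 x 70 x 14 mm, standing loose on the clamp's bed between the red jaw and the back jaw. Tube 36 mm across, top 152 mm above the origin, which is the centre of the foot's underside; z up.
- mat: Black rubber mat fixed on the table, 200 x 170 x 4 mm (x by y), the crank's place. Origin: centre of its underside.
- jar: Amber glass jar with brass lid, 68 mm across, 100 mm high, a bystander. Origin: centre of its underside.
- bottle: Small amber bottle with black cap, 34 mm across, 85 mm high, a bystander. Origin: centre of its underside.
- cup: White plastic cup, 72 mm across at the rim, 85 mm high, a bystander. Origin: centre of its underside.
Not all that is in view belongs to the job. There is more than one size of the crank; the one meant has the size given above.

How it is judged:
By the outcome, as a careful person would: the job done as asked, in the order asked, and still so for the second after the job is handed in, with the robot touching nothing.
It also fails if it takes over 72 s, if anything falls off the work surface, if the arm or the gripper's body presses on something with over 40 N, if the wrist force passes 120 N, or if a joint passes its speed limit or range.

### The arm

A 6-joint arm with a two-finger parallel gripper is mounted at the origin on the work surface. World frame = base frame: x ahead of the robot, y to its left, z up, the work surface at z = 0. Lengths are in mm, angles in degrees, forces in N, time in s.
With the tool pointing down it reaches from about 300 to 825 mm from the base axis. Payload 5.4 kg.
Tool frame: the origin (TCP) lies midway between the tips of the shut fingers; the grasp point (between the pads) lies 19 mm behind it; z points along the fingers, y is the line along which they close (so a half turn about z gives the same grasp; the last joint's range is limited). The gripper opens to 92 mm and grips with 3 to 60 N. Pads are 20 mm wide; open, the fingers measure 128 mm over their backs; the gripper's body (75 mm by 189 mm) begins 69 mm behind the grasp point.
Start: joints at [60.098, 9.076, 91.501, -0, 79.423, -12.038], TCP at [176.404, 547.255, 214.601] pointing down, gripper open.
Joint ranges: [-166.64, 166.64], [-54.1, 131.32], [10.49, 154.53], [-73.88, 253.88], [9.74, 151.15], [-171.62, 171.62]. Speed limits (degrees/s): [147.25, 147.25, 180, 180, 180, 180].

### API

Orientations are given as a 3x3 rotation matrix whose columns are the frame's x, y, z axes.
In Python, from rig import robot, vision gives the robot as it stands. Calls block until the motion is done:
- robot.reach(position, orientation): joint-space move of the TCP to a pose.
- robot.movel(position, velocity=150, frame=None): straight line of the TCP; frame=None keeps the orientation; velocity is the mean speed in mm/s.
- robot.move_joints(angles): joint-space move.
- robot.move_gripper(opening): finger opening in mm; the grip force is fixed at half the most; returns when the fingers have stopped.
- robot.wait(seconds).
- robot.inverse_kinematics(position, orientation): joint angles nearest the present ones, or None.
- robot.get_obs(): the state.
- vision.capture(name): name is "scene" or "top" or "wrist"; returns the picture (420x560x3 uint8, red, green, blue); there is no depth.
- vision.get_calibration(name): a dict with "camera_matrix" (3x3 intrinsics, pixels), "R" (3x3) and "t" (3): a world point X has camera coordinates R X + t. Camera axes: x right, y down, z forward; pixel columns grow to the right and rows downward; lengths in mm; the calibration is good to about 2 mm. A picture is of the moment at which its call begins: read the wrist's pose just before it. get_calibration takes no time and is no camera call; for the wrist camera it gives the pose at the moment of the call.
A pose or a line that the arm cannot do raises robot.Unreachable and nothing moves.
- robot.close_job(): hands the job in; it is judged then, once.
Trained networks look in the newest picture that a camera, given by its name, has taken for a name from the list of things; names that differ only in an ending like _2 or _b are one class to them, and where a whole thing is asked for, a point or a joint stands for the part that bears it (a point fixed in the world has none). Each returns a list of dicts, best first, with "conf" (0 to 1); they miss things now and then, are a little off and sometimes report something else, mostly with a low value. They report only what shows in the picture. A call takes as long as a camera call. They do not tell look-alikes from the thing itself.
- vision.boxes_of(camera, thing): "centre" ([x, y, z] in mm, in world coordinates, good to about 4 mm: the middle of the surface that is visible of it).
- vision.silhouettes(camera, thing): "mask" (420x560 bool, what is visible of it).
- vision.place_of(camera, thing): "centre" ([x, y, z] in mm, in world coordinates, good to about 4 mm: a listed point, or the origin of a listed thing).
The state is a dict: "time": time; "qpos": joint angles; "qd": joint speeds; "effort": joint torques, N m; "tcp_pos": TCP position; "tool_rot": TCP orientation; "contact_force": force on the tool from outside, world axes, zero at the start; "wrist_torque": the same for the moment, N m; "width": finger opening in mm; "gripper_force": force on a finger pad.
Only numpy, scipy, OpenCV 4.12 (cv2) and the standard library are available. Lean on these libraries where they do the work, as an engineer would, in place of code of your own. Each camera call takes 0.05 s, during which the arm holds its last target. There are 200 camera calls.

## Working session

There is one attempt and no reset: what is moved stays moved. The work goes in short steps, each a Python script; the robot and the scene stay as the last script left them, time stands still between calls to the robot, and variables do not carry over. Pictures are saved under pics/ and viewed, at most 10 in all, crops included, and the job is handed in when it is done.

```bash
ls; mkdir -p pics; python3 - <<'E'
from rig import robot, vision
import cv2, numpy as np
for c in ["scene","top"]:
    im=vision.capture(c); cv2.imwrite(f"pics/{c}0.png",im[:,:,::-1])
    for t in ["crank","crank_boss","crank_knob","shaft","stub_top","clamp","bed_place","cylinder","mat","jar","bottle","cup"]:
        print(c,t,[(np.round(d["centre"]).tolist(),round(d["conf"],2)) for d in vision.place_of(c,t)][:4])
    k=vision.get_calibration(c); print(np.round(-k["R"].T@k["t"]), k["camera_matrix"][0,0])
print(robot.get_obs())
E
```

```text
pics
scene crank [([438.0, 83.0, 2.0], 0.78), ([472.0, 266.0, 5.0], 0.76), ([309.0, 471.0, 3.0], 0.61), ([547.0, -246.0, 8.0], 0.58)]
scene crank_boss [([437.0, 83.0, 28.0], 0.78), ([469.0, 271.0, 50.0], 0.72), ([307.0, 470.0, 62.0], 0.68)]
scene crank_knob [([372.0, 406.0, 93.0], 0.87), ([392.0, 79.0, 45.0], 0.69), ([543.0, 259.0, 75.0], 0.6), ([544.0, -252.0, 6.0], 0.5)]
scene shaft [([555.0, -92.0, 65.0], 0.4)]
scene stub_top [([558.0, -93.0, 85.0], 0.56)]
scene clamp [([555.0, -93.0, -1.0], 0.61)]
scene bed_place [([550.0, -254.0, 4.0], 0.68)]
scene cylinder [([545.0, -248.0, 9.0], 0.81), ([544.0, -250.0, 7.0], 0.57)]
scene mat [([477.0, 255.0, -1.0], 0.69), ([470.0, 269.0, 6.0], 0.67)]
scene jar [([766.0, 6.0, 4.0], 0.64)]
scene bottle [([714.0, 151.0, -1.0], 0.79)]
scene cup [([360.0, -451.0, 2.0], 0.6)]
[1073.  704. 1229.] 540.6845126647734
top crank [([305.0, 478.0, -2.0], 0.63), ([468.0, 266.0, 5.0], 0.6), ([440.0, 85.0, -2.0], 0.5)]
top crank_boss [([306.0, 472.0, 64.0], 0.94), ([468.0, 264.0, 54.0], 0.85), ([441.0, 84.0, 32.0], 0.67)]
top crank_knob [([372.0, 404.0, 95.0],
[... 634 characters left out ...]
   7.94229575e+01, -1.20372887e+01]), 'qd': array([ 0.01794439, -0.02605168,  0.03173216,  0.03726924,  0.00818444,
        0.02541781]), 'effort': array([-4.47010389e-04, -3.85572195e+01, -3.22357428e+01,  7.01502222e-02,
        3.06778913e-02,  6.90808520e-05]), 'tcp_pos': array([176.38709785, 547.25508724, 214.58315851]), 'tool_rot': array([[-9.51788245e-01,  3.06755825e-01, -1.94660827e-05],
       [ 3.06755825e-01,  9.51788245e-01, -2.66790486e-05],
       [ 1.03436351e-05, -3.13641391e-05, -9.99999999e-01]]), 'contact_force': array([ 0.15043961, -0.10926965,  0.42173179]), 'wrist_torque': array([-0.01857159, -0.03209513, -0.00167315]), 'gripper_force': 0.0, 'width': 91.82897480235208}
```

View pics/scene0.png

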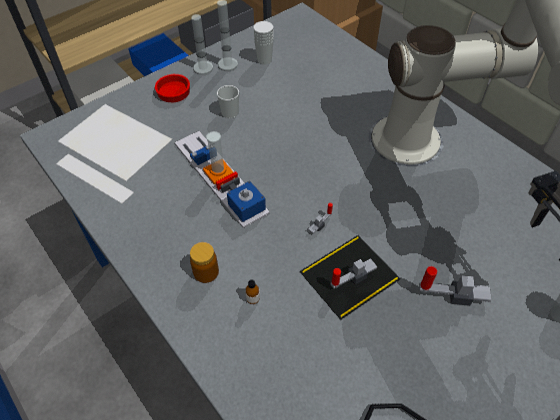

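View pics/top0.png

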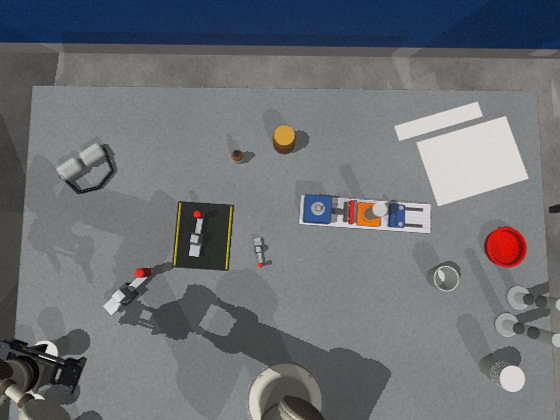

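The picture shows three cranks in the scene view: the mat crank at px (360,268), a large one at (465,288) and a small one at (320,222). Boss-to-knob distances are about 75, 94 and 48 mm, so the 70 mm crank is the one on the mat. The stub is at (246,196), and the cylinder foot at (219,175) sits between the red and blue jaws. Next I'll take a close wrist view of the crank, then the clamp.

```bash
cat > h.py <<'E'
from rig import robot, vision
import cv2, numpy as np
def R(psi):  # tool down, tool y along (-sin psi, cos psi)
    c,s=np.cos(np.radians(psi)),np.sin(np.radians(psi))
    return np.array([[-c,-s,0],[-s,c,0],[0,0,-1.]])
def snap(name):
    k=vision.get_calibration("wrist"); im=vision.capture("wrist")
    cv2.imwrite(f"pics/{name}.png",im[:,:,::-1]); np.savez(f"pics/{name}.npz",K=k["camera_matrix"],R=k["R"],t=k["t"]); return im,k
def proj(k,X):
    p=np.asarray(X,float)@k["R"].T+k["t"]; q=p@k["camera_matrix"].T; return q[...,:2]/q[...,2:]
def back(k,uv,z):
    d=k["R"].T@np.linalg.inv(k["camera_matrix"])@np.array([uv[0],uv[1],1.]); c=-k["R"].T@k["t"]
    return c+d*(z-c[2])/d[2]
def st(m=""):
    o=robot.get_obs(); print(m,round(o["time"],2),"tcp",np.round(o["tcp_pos"],1),"F",np.round(o["contact_force"],2),"M",np.round(o["wrist_torque"],2),"w",round(o["width"],1),"g",round(o["gripper_force"],1),"q6",round(o["qpos"][5],1)); return o
def places(c,ts):
    for t in ts: print(t,[(np.round(d["centre"],1).tolist(),round(d["conf"],2)) for d in vision.place_of(c,t)][:3])
E
python3 - <<'E'
from h import *
robot.reach([460,262,260],R(-6)); st()
im,k=snap("w1"); print(np.round(-k["R"].T@k["t"]),np.round(k["R"],2),k["camera_matrix"][0,0])
places("wrist",["crank","crank_boss","crank_knob","mat"])
robot.reach([560,-95,300],R(-6)); st()
im,k=snap("w2"); print(np.round(-k["R"].T@k["t"]))
places("wrist",["shaft","stub_top","clamp","bed_place","cylinder"])
a=cv2.imread("pics/w1.png");b=cv2.imread("pics/w2.png")
cv2.imwrite("pics/w12.png",cv2.resize(np.vstack([a,b]),None,fx=.7,fy=.7,interpolation=cv2.INTER_AREA))
E
```

```text
2.8 tcp [459.6 262.7 259.9] F [-0.72  0.21  0.53] M [ 0.04  0.07 -0.02] w 92.0 g 0.0 q6 -67.4
[391. 269. 429.] [[ 0.1   0.99  0.  ]
 [ 0.96 -0.1   0.24]
 [ 0.24 -0.03 -0.97]] 321.08692778250463
crank [([439.0, 82.9, -1.1], 0.86), ([468.3, 269.1, 1.8], 0.72), ([311.5, 468.0, -0.4], 0.63)]
crank_boss [([441.0, 80.1, 31.6], 0.63), ([305.4, 468.7, 64.4], 0.56)]
crank_knob [([390.4, 77.5, 45.2], 0.88), ([374.6, 405.2, 89.8], 0.83), ([539.7, 260.1, 72.9], 0.56)]
mat []
 4.44 tcp [560.  -93.9 299.9] F [-0.56 -0.07  0.45] M [ 0.    0.09 -0.01] w 91.9 g 0.0 q6 -105.8
[491. -88. 469.]
shaft [([560.9, -88.8, 65.9], 0.54)]
stub_top [([554.9, -91.4, 84.4], 0.73)]
clamp [([557.8, -89.2, -1.3], 0.84)]
bed_place [([553.8, -91.4, 85.5], 0.44)]
cylinder [([548.5, -249.6, 11.8], 0.61)]
```

View pics/w12.png

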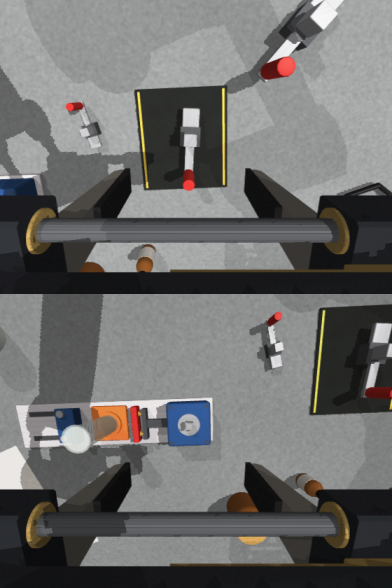

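```bash
python3 - <<'E'
import cv2,numpy as np
a=cv2.imread("pics/w1.png")[140:280,220:320];b=cv2.imread("pics/w2.png")[145:225,230:310]
A=cv2.resize(a,None,fx=4,fy=4,interpolation=cv2.INTER_CUBIC);B=cv2.resize(b,None,fx=4.9,fy=7,interpolation=cv2.INTER_CUBIC)
B=cv2.resize(b,(392,392),interpolation=cv2.INTER_CUBIC);B=np.vstack([B,np.zeros((168,392,3),np.uint8)])
cv2.imwrite("pics/c1.png",np.hstack([A,B]))
E
```

```text
(no output)
```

View pics/c1.png

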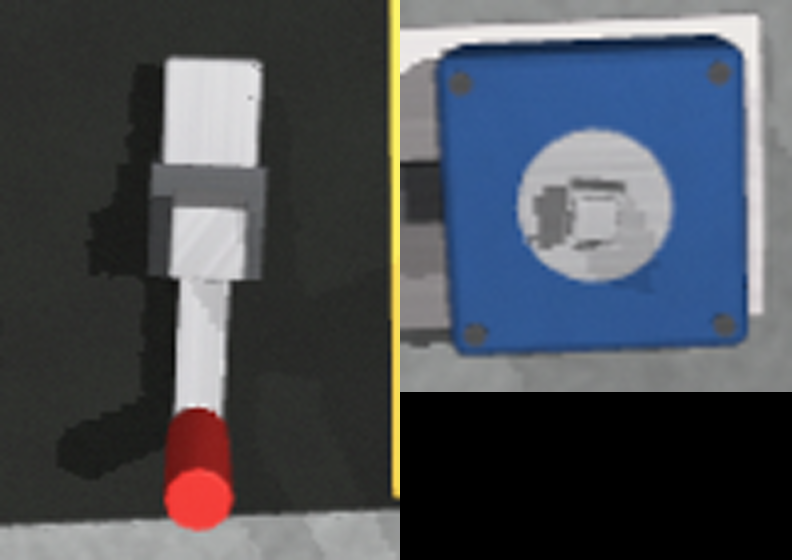

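```bash
python3 - <<'E'
from h import *
k1={}
def ld(n):
    z=np.load(f"pics/{n}.npz"); return {"camera_matrix":z["K"],"R":z["R"],"t":z["t"]}
k=ld("w1"); b=back(k,(272.0,200.9),64); n=back(k,(269.6,264.8),88); print(b,n,np.linalg.norm((n-b)[:2]),np.degrees(np.arctan2(*(n-b)[[1,0]])))
k=ld("w2"); print(back(k,(270,189.5),86))
g=[back(k,((u-400)/4.9+230,v/4.9+145),65)[:2] for u,v in [(460,83),(719,72),(724,324),(475,334)]]; print(np.round(g,1),np.mean(g,0))
robot.reach([600,-92,170],R(-6)); st()
im,k=snap("w3")
places("wrist",["shaft","stub_top"])
u=proj(k,[556,-91,86]).astype(int); print(u)
x0,y0=u-45; cv2.imwrite("pics/c3.png",cv2.resize(im[y0:y0+90,x0:x0+90,::-1],None,fx=6,fy=6,interpolation=cv2.INTER_CUBIC)); print(x0,y0)
E
```

```text
[467.74211901 265.99977078  64.        ] [536.42293211 255.92385385  88.        ] 69.41597936000433 -8.346121893613985
[557.79144587 -91.62474794  86.        ]
[[ 523.2 -122.7]
 [ 527.3  -56.9]
 [ 593.1  -61.1]
 [ 589.  -126.9]] [558.17530253 -91.9013303 ]
 5.34 tcp [600.4 -92.1 171.2] F [-0.08 -0.77  1.06] M [0.03 0.01 0.02] w 91.5 g 0.0 q6 -104.1
shaft [([564.0, -92.8, 65.0], 0.83)]
stub_top [([554.3, -94.2, 86.9], 0.65)]
[264 164]
219 119
```

View pics/c3.png

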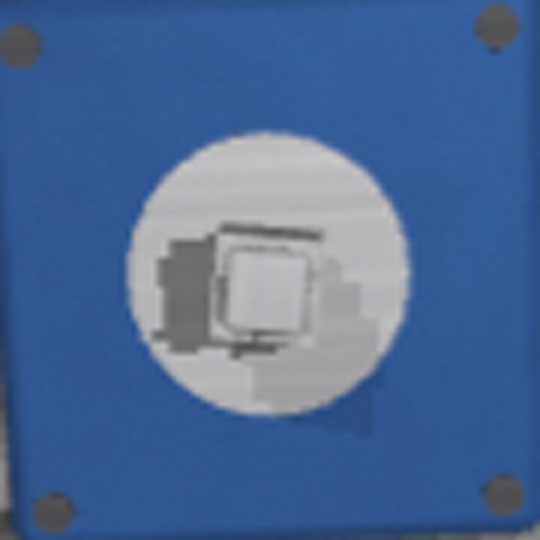

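The close crop confirms the crank: knob radius measured 69.4 mm, yaw −8.3°. The stub's top is at about (268,291) in the crop and its flats slope about 6° in the image, which gives a yaw of about −12° (mod 90). I'll grasp the crank now.

```bash
python3 - <<'E'
from h import *
z=np.load("pics/w3.npz"); k={"camera_matrix":z["K"],"R":z["R"],"t":z["t"]}
print(back(k,(268/6+219,291/6+119),86), np.mean([back(k,(u/6+219,v/6+119),65) for u,v in [(20,46),(497,27),(503,495),(53,512)]],0))
robot.reach([467.7,266,125],R(-8.3)); robot.movel([467.7,266,35],100); st("down")
robot.move_gripper(10); st("grip"); robot.wait(.1)
robot.movel([467.7,266,60],60); st("lift")
robot.movel([467.7,266,190],200)
robot.reach([557.9,-91.8,190],R(-12)); robot.wait(.2); st("over")
im,k=snap("w4")
print(proj(k,[557.9,-91.8,86]))
E
```

```text
[558.03861426 -91.72921085  86.        ] [558.24204391 -91.98293555  65.        ]
down 7.97 tcp [468.4 266.2  35.7] F [-0.31  0.42  0.06] M [-0.   -0.05 -0.05] w 91.8 g 0.0 q6 -64.9
grip 9.03 tcp [467.7 266.   35. ] F [ 0.07  0.65 -0.4 ] M [ 0.1  -0.02  0.03] w 22.2 g 30.0 q6 -64.9
lift 9.7 tcp [467.8 266.   60.3] F [ 0.61  0.05 -3.07] M [ 0.03 -0.03 -0.  ] w 21.5 g 30.0 q6 -64.9
over 12.08 tcp [558.  -90.7 190. ] F [ 0.12 -0.24 -3.28] M [0.   0.01 0.03] w 21.8 g 30.0 q6 -99.6
[267.49890151 213.77294297]
```

```bash
python3 - <<'E'
from h import *
robot.movel([558.1,-91.85,121],100); robot.wait(.1); st("pre")
z=121
while z>96.4:
    z-=2.5 if z>98 else 1
    robot.movel([558.1,-91.85,max(z,96.3)],25); o=robot.get_obs()
    print(round(z,1),np.round(o["tcp_pos"],1),np.round(o["contact_force"],1),np.round(o["wrist_torque"],2))
    if o["contact_force"][2]>3: print("STOP"); break
st()
E
```

```text
pre 13.07 tcp [558.9 -92.1 122.1] F [ 0.23 -0.21 -3.61] M [ 0.   -0.06  0.01] w 21.7 g 30.0 q6 -99.6
118.5 [558.1 -91.8 118.5] [ 0.3  0.2 -4.1] [0.03 0.05 0.03]
116.0 [557.9 -91.8 115.7] [-0.3 -0.3 -3.1] [0.02 0.03 0.01]
113.5 [557.9 -91.8 113.2] [-0.1  0.3 -2.5] [ 0.07 -0.01 -0.06]
111.0 [557.9 -91.8 110.8] [-0.2 -0.6 -3.2] [ 0.03 -0.06 -0.02]
108.5 [557.9 -91.8 108.2] [ 0.4  0.7 -2.6] [-0.01 -0.03 -0.01]
106.0 [558.  -91.8 105.8] [ 0.5  1.  -2.5] [ 0.03  0.01 -0.03]
103.5 [558.  -91.8 103.3] [-0.1 -0.1 -2.4] [ 0.   -0.02 -0.  ]
101.0 [558.  -91.8 100.8] [-0.8  0.3 -4.2] [ 0.05 -0.   -0.04]
98.5 [558.  -91.8  98.3] [ 0.5  0.9 -4.2] [ 0.09  0.01 -0.07]
96.0 [558.5 -92.   96.9] [-1.2 -0.5  1.5] [0.06 0.13 0.03]
 15.57 tcp [558.5 -92.   96.9] F [-1.19 -0.52  1.52] M [0.06 0.13 0.03] w 21.6 g 30.0 q6 -99.6
```

```bash
cat >> h.py <<'E'
C=np.array([558.1,-91.85])
def kp(a,r=70.,z=116.): return [C[0]+r*np.cos(a),C[1]+r*np.sin(a),z]
def force(a,n=4,dt=.03):
    f0=robot.get_obs()["contact_force"]; f=[]
    for _ in range(n): robot.wait(dt); f.append(robot.get_obs()["contact_force"])
    f=np.mean(f,0); t=np.array([np.sin(a),-np.cos(a),0]); r=np.array([np.cos(a),np.sin(a),0])
    return -f0@t,-f@t,f@r,f[2]
def step(a,v=40):
    robot.movel(kp(a),v,R(np.degrees(a)))
    f=force(a); print(round(a,3),"t",round(robot.get_obs()["time"],2),"Ft0 %.2f Ft %.2f Fr %.2f Fz %.2f"%f); return f
E
python3 - <<'E'
from h import *
robot.move_gripper(40); st("rel")
robot.movel([558.1,-91.85,172],150)
a=np.radians(-12); robot.movel(kp(a,z=172),150)
robot.movel(kp(a),120); robot.wait(.15); o=st("at knob"); 
robot.move_gripper(10); robot.wait(.1); st("grip")
print(force(a))
for i in range(5): a-=.1; step(a)
E
```

```text
rel 16.03 tcp [558.1 -91.9  96.3] F [ 0.53  0.67 -0.12] M [ 0.09 -0.02 -0.  ] w 40.0 g 0.0 q6 -99.6
at knob 18.07 tcp [ 627.4 -106.7  117.4] F [-0.41 -0.27  0.94] M [ 0.02 -0.03 -0.  ] w 40.0 g 0.0 q6 -98.5
grip 18.62 tcp [ 626.8 -106.5  116.2] F [0.75 0.34 0.84] M [-0.02 -0.1  -0.04] w 19.2 g 30.0 q6 -98.5
(np.float64(0.48918526141488483), np.float64(-0.2579218732095276), np.float64(0.39142939466321863), np.float64(1.021153369613214))
-0.309 t 19.21 Ft0 0.41 Ft 0.05 Fr -0.44 Fz 0.85
-0.409 t 19.67 Ft0 3.97 Ft 4.44 Fr -0.82 Fz 0.81
-0.509 t 20.12 Ft0 4.70 Ft 4.05 Fr -1.72 Fz 1.08
-0.609 t 20.58 Ft0 3.54 Ft 3.57 Fr -2.48 Fz 0.69
-0.709 t 21.04 Ft0 4.69 Ft 3.42 Fr -2.50 Fz 0.37
```

```bash
python3 - <<'E'
from h import *
a=np.radians(-12)-.5; H=[]
while a>-3.9:
    a-=.1 if a>-1.55 else .06
    f=step(a); H.append(f[1])
    b=np.median(H[:-2]) if len(H)>4 else 3.8
    if f[1]>b+1.3: print("rise",b); break
    if abs(f[2])>10 or abs(f[3])>10: print("side"); break
    if f[1]<1.5: print("slip?"); break
st()
E
```

```text
-0.809 t 21.5 Ft0 4.26 Ft 3.71 Fr -3.41 Fz -0.04
-0.909 t 21.96 Ft0 4.67 Ft 3.81 Fr -4.39 Fz 0.03
-1.009 t 22.42 Ft0 3.72 Ft 4.30 Fr -4.50 Fz -0.08
-1.109 t 22.88 Ft0 3.57 Ft 3.85 Fr -4.37 Fz -0.27
-1.209 t 23.33 Ft0 3.97 Ft 3.47 Fr -5.48 Fz -0.44
-1.309 t 23.79 Ft0 3.89 Ft 3.93 Fr -5.51 Fz -0.58
-1.409 t 24.25 Ft0 4.26 Ft 4.35 Fr -5.81 Fz -1.35
-1.509 t 24.71 Ft0 4.19 Ft 3.85 Fr -6.41 Fz -1.37
-1.609 t 25.17 Ft0 4.57 Ft 4.00 Fr -7.01 Fz -2.08
-1.669 t 25.56 Ft0 4.81 Ft 4.05 Fr -7.23 Fz -3.07
-1.729 t 25.95 Ft0 4.47 Ft 4.11 Fr -6.96 Fz -2.78
-1.789 t 26.34 Ft0 4.21 Ft 4.62 Fr -7.21 Fz -2.92
-1.849 t 26.73 Ft0 4.88 Ft 4.19 Fr -7.69 Fz -3.44
-1.909 t 27.12 Ft0 4.63 Ft 4.36 Fr -7.80 Fz -3.52
-1.969 t 27.52 Ft0 4.69 Ft 4.33 Fr -8.12 Fz -4.32
-2.029 t 27.91 Ft0 4.93 Ft 4.34 Fr -8.29 Fz -4.16
-2.089 t 28.3 Ft0 3.89 Ft 4.03 Fr -8.01 Fz -4.74
-2.149 t 28.69 Ft0 4.16 Ft 4.14 Fr -8.87 Fz -4.82
-2.209 t 29.08 Ft0 4.66 Ft 4.53 Fr -8.40 Fz -5.49
-2.269 t 29.48 Ft0 4.55 Ft 4.19 Fr -8.92 Fz -5.60
-2.329 t 29.87 Ft0 4.84 Ft 4.25 Fr -8.85 Fz -6.09
-2.389 t 30.26 Ft0 4.42 Ft 4.44 Fr -8.97 Fz -6.79
-2.449 t 30.65 Ft0 4.33 Ft 4.81 Fr -8.78 Fz -6.24
-2.509 t 31.04 Ft0 4.64 Ft 4.06 Fr -8.34 Fz -6.41
-2.569 t 31.43 Ft0 3.96 Ft 4.14 Fr -8.12 Fz -6.80
-2.629 t 31.82 Ft0 3.28 Ft 4.71 Fr -8.23 Fz -6.57
-2.689 t 32.22 Ft0 4.43 Ft 3.94 Fr -7.90 Fz -6.84
-2.749 t 32.61 Ft0 4.86 Ft 4.39 Fr -7.71 Fz -6.56
-2.809 t 33.0 Ft0 3.55 Ft 4.41 Fr -7.41 Fz -6.21
-2.869 t 33.39 Ft0 4.05 Ft 3.94 Fr -6.84 Fz -6.50
-2.929 t 33.78 Ft0 3.92 Ft 4.03 Fr -6.39 Fz -6.32
-2.989 t 34.17 Ft0 4.19 Ft 4.25 Fr -6.03 Fz -6.14
-3.049 t 34.57 Ft0 4.38 Ft 4.03 Fr -5.27 Fz -5.67
-3.109 t 34.96 Ft0 5.72 Ft 5.19 Fr -5.11 Fz -5.59
-3.169 t 35.35 Ft0 7.62 Ft 7.28 Fr -4.66 Fz -5.31
rise 4.141453748322729
 35.35 tcp [489.7 -93.9 116.6] F [ 4.46 -7.67 -5.16] M [-1.5  -0.5   0.02] w 19.6 g 30.0 q6 67.2
```

```bash
python3 - <<'E'
from h import *
a=-3.1694-.015; f=step(a,15); robot.wait(.1); print(force(a,8))
for i in range(4):
    a+=.025; f=step(a,30)
    if f[1]<1: break
robot.move_gripper(40); robot.wait(.1); st("open"); print("a",a)
robot.movel(kp(a,z=190),200)
robot.movel(kp(a,r=25,z=235),200); robot.wait(.15)
im,k=snap("w5"); places("wrist",["crank","crank_boss","crank_knob","cylinder"])
b=proj(k,[*C,125]);n=proj(k,kp(a,z=149)); print(b,n)
E
```

```text
-3.184 t 35.73 Ft0 7.52 Ft 7.96 Fr -4.06 Fz -5.61
(np.float64(7.363909444113841), np.float64(7.881321716096251), np.float64(-4.385111654265352), np.float64(-5.0929077232072535))
-3.159 t 36.48 Ft0 5.83 Ft 5.19 Fr -4.61 Fz -4.99
-3.134 t 36.87 Ft0 3.09 Ft 3.22 Fr -4.61 Fz -4.62
-3.109 t 37.25 Ft0 1.58 Ft 1.53 Fr -5.44 Fz -3.94
-3.084 t 37.63 Ft0 0.47 Ft 0.38 Fr -5.06 Fz -4.20
open 38.23 tcp [488.2 -95.9 116. ] F [-0.46  0.89 -0.12] M [-0.02  0.16  0.01] w 39.9 g 0.0 q6 61.7
a -3.0844000000000005
crank [([557.8, -87.4, 65.0], 0.89), ([438.2, 83.9, 2.0], 0.8)]
crank_boss [([439.6, 77.3, 31.1], 0.83), ([560.3, -91.9, 111.5], 0.68)]
crank_knob [([493.0, -95.4, 136.8], 0.56)]
cylinder [([546.5, -275.1, 10.5], 0.78)]
[267.8919882  180.72487334] [267.95418261 267.0007317 ]
```

View pics/w5.png

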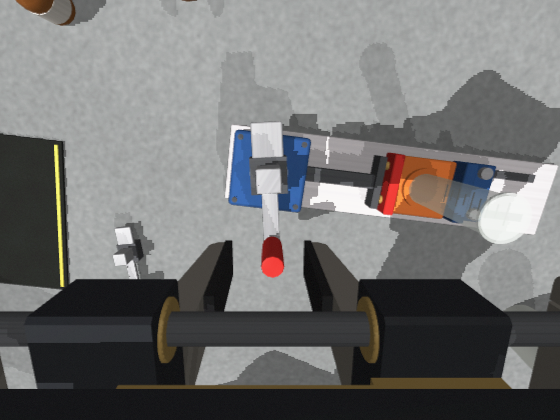

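The picture shows the foot clamped between the red jaw (390,183) and the blue back jaw (465,190). The crank boss is at (268,181), as predicted, and its yaw is about −174°. I wound to 3.7 N over the running drag, about 17 N of squeeze. Next I'll lift the crank off and set it on the mat.

```bash
python3 - <<'E'
from h import *
p=-173.8; o=[*C]
robot.movel([*o,180],150,R(p)); robot.movel([*o,96.5],120); robot.wait(.1); st("at boss")
robot.move_gripper(10); robot.wait(.1); st("grip")
for z in (99,102,106,110,115,120,126):
    robot.movel([*o,z],40); s=robot.get_obs(); print(z,np.round(s["contact_force"],1),np.round(s["wrist_torque"],2))
    if s["contact_force"][2]<-20: print("STUCK"); break
else:
    robot.movel([*o,190],200)
    robot.reach([467.7,266,120],R(p)); robot.wait(.1); st("over mat")
    vision.capture("scene"); places("scene",["cylinder","crank"])
E
```

```text
at boss 41.1 tcp [559.  -92.2  97.8] F [-0.57  0.67 -0.4 ] M [ 0.04  0.15 -0.02] w 40.3 g 0.0 q6 62.2
grip 41.61 tcp [558.4 -91.8  96.9] F [-0.41  0.42  3.29] M [0.14 0.28 0.03] w 21.9 g 30.0 q6 62.2
99 [ 1.6 -0.1 -3.3] [-0.01 -0.28 -0.03]
102 [ 1.8  0.1 -3.1] [ 0.01 -0.4  -0.02]
106 [ 2.4  0.2 -0.8] [ 0.07 -0.27 -0.01]
110 [ 1.7  0.1 -0.1] [ 0.11 -0.25  0.  ]
115 [-0.2 -0.7 -3.1] [-0.06  0.18  0.02]
120 [-0.2  0.  -2.9] [-0.06  0.2  -0.01]
126 [ 0.4  0.1 -2.9] [ 0.03  0.18 -0.02]
over mat 45.42 tcp [468.7 265.1 120.3] F [ 0.13 -1.   -3.59] M [-0.04  0.12 -0.08] w 22.3 g 30.0 q6 100.5
cylinder [([544.2, -276.6, 9.7], 0.58)]
crank [([473.5, 264.9, 90.3], 0.82), ([439.5, 81.4, 4.6], 0.72), ([311.6, 472.4, -0.0], 0.71)]
```

```bash
python3 - <<'E'
from h import *
robot.movel([467.7,266,45],120); robot.wait(.15); o=st("pre"); z=42
while z>31:
    robot.movel([467.7,266,z],15); robot.wait(.06); s=robot.get_obs(); f=s["contact_force"][2]; print(round(z,1),round(s["tcp_pos"][2],1),round(f,1),np.round(s["wrist_torque"],2))
    if f>-0.8: break
    z-=1.5 if z>37 else .5
im=vision.capture("scene")
u=proj(vision.get_calibration("scene"),[467,266,30]).astype(int); x0,y0=u-[80,60]
a=im[y0:y0+120,x0:x0+160,::-1]; cv2.imwrite("pics/c6.png",cv2.resize(a,None,fx=4,fy=4,interpolation=cv2.INTER_CUBIC)); st()
E
```

```text
pre 46.5 tcp [468.7 266.3  46.2] F [ 0.02 -0.48 -3.39] M [-0.04  0.16  0.01] w 21.8 g 30.0 q6 100.6
42 42.0 -3.9 [-0.02  0.14  0.06]
40.5 40.4 -4.0 [0.02 0.17 0.  ]
39.0 38.9 -2.2 [-0.02  0.16  0.01]
37.5 37.4 -2.6 [-0.01  0.19  0.06]
36.0 35.9 -2.3 [-0.02  0.15  0.01]
35.5 35.5 -3.3 [-0.01  0.15  0.01]
35.0 35.0 -2.2 [-0.04  0.14 -0.  ]
34.5 35.0 4.6 [-0.22  0.64 -0.03]
 49.12 tcp [467.8 266.1  35. ] F [-2.62 -1.34  4.47] M [-0.3   0.71 -0.03] w 21.9 g 30.0 q6 100.6
```

View pics/c6.png

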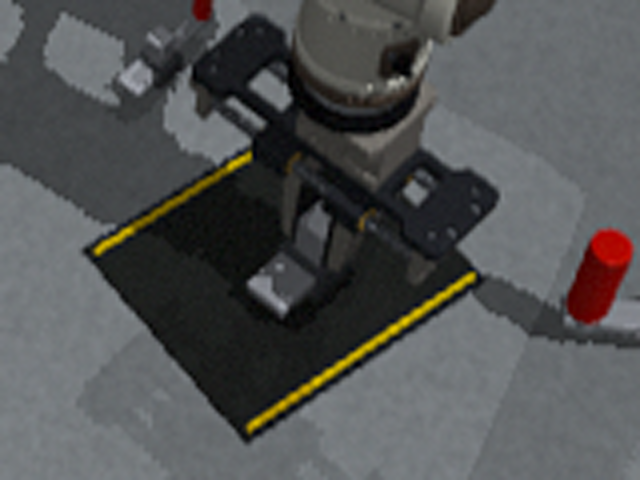

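The picture shows the crank's hub and counterweight at (285,285) in the crop, level on the mat inside the yellow edges. First contact came at the expected height, so I'll release it, retreat and check.

```bash
python3 - <<'E'
from h import *
robot.movel([467.7,266,35],15); robot.move_gripper(45); robot.wait(.1); st("open")
robot.movel([467.7,266,130],120); robot.reach([380,300,260],R(-174)); robot.wait(.3); st()
a=vision.capture("scene"); places("scene",["crank","crank_boss","crank_knob","cylinder","jar","bottle","cup"])
b=vision.capture("top"); places("top",["crank","crank_boss","cylinder"])
w=vision.capture("wrist")
cv2.imwrite("pics/f.png",np.vstack([np.hstack([cv2.resize(a[120:320,160:420],(520,400)),cv2.resize(b[170:290,150:440][:, :],(280,116))[:1].repeat(400,0)*0]),])[:,:520,::-1])
cv2.imwrite("pics/f.png",np.vstack([cv2.resize(a[120:320,160:420],(400,308)),cv2.resize(w,(400,290))])[:,:,::-1])
E
```

```text
open 49.98 tcp [467.7 266.   35. ] F [-0.34 -0.82  0.31] M [-0.04  0.15 -0.02] w 44.9 g 0.0 q6 100.6
 51.91 tcp [380.  299.5 258.6] F [-0.57 -0.43  0.19] M [0.09 0.17 0.01] w 44.9 g 0.0 q6 107.9
crank [([471.3, 266.1, 4.9], 0.88), ([309.2, 473.7, 0.6], 0.72), ([438.8, 81.7, 2.6], 0.55)]
crank_boss [([466.6, 271.1, 48.5], 0.95), ([439.2, 83.6, 29.3], 0.74), ([306.4, 471.6, 62.9], 0.71)]
crank_knob [([401.5, 260.0, 74.5], 0.89), ([370.2, 405.6, 95.6], 0.59), ([391.8, 78.9, 47.4], 0.48)]
cylinder [([544.1, -273.1, 6.3], 0.84), ([716.9, 150.6, -1.4], 0.42)]
jar [([765.8, 4.3, 2.2], 0.86)]
bottle [([717.1, 150.9, -1.4], 0.66), ([557.1, -94.6, 1.7], 0.52)]
cup []
crank [([468.7, 266.0, 4.0], 0.79), ([304.6, 476.7, -5.6], 0.71), ([437.6, 82.3, -3.8], 0.61)]
crank_boss [([308.1, 473.3, 65.7], 0.69), ([468.3, 266.6, 54.0], 0.62), ([439.2, 84.4, 30.6], 0.5)]
cylinder [([552.1, -274.5, 5.4], 0.86), ([546.6, -255.0, 11.3], 0.47)]
```

View pics/f.png

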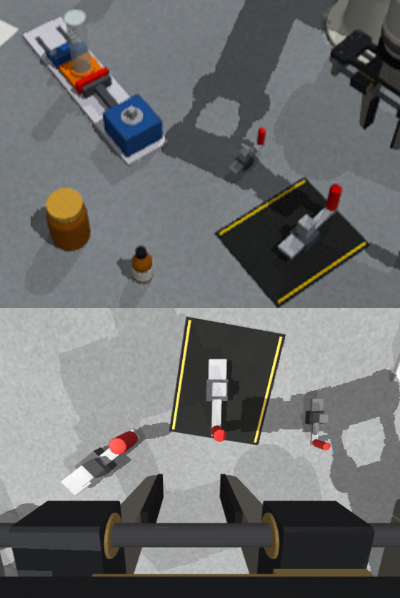

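The picture shows the crank upright on the mat at (305,235), the cylinder upright and clamped at (83,70), and the bystanders in view unmoved.

```bash
python3 -c "
from rig import robot
print(robot.close_job())"
```

```text
the job is handed in; nothing more can be done
None
```

The job is handed in at about 52 s: the cylinder is upright and clamped at about 17 N of squeeze (estimated from the knob force), the crank stands on its hub on the mat, and the jar, bottle and cup were not touched, though the cup was not detected in the last check.

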